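# Find the concealed release of the flip-top till and open it

### The job

Open the stall's flip-top cash till: feel along its front strip for the concealed release plate, press it right in so that the lid springs up, then push the lid with the outside of the fingers all the way back over its hinge until it stays open by itself. Do not grip the lid or fling it; when you come away the release must be back out, and the sauce bottle, the carton and the tape roll where they stood.

Things in the scene. Friction and masses are not known exactly. Their poses are not given: they have to be found in the camera images.
- till: The till: a flat steel cash box fixed to the bench, 260 mm deep (x), 400 mm wide (y), 95 mm high. Origin at the centre of its underside; x points from its front to its back, z up. On top: a fixed flat metal strip along the whole front, and behind it the lid, level with the strip when shut.
- strip_mid (a point): Middle of the front strip, on its top face; axes as the till: x towards the lid, y along the strip. The strip is rigid, 85 mm deep, 400 mm long; the shut lid begins 44 mm to +x. The release is let into it, its centre on the line x = 0 of this point, anywhere from 57 mm to -y to 57 mm to +y. Where it is differs from till to till and is not given: find it by touch or sight.
- release (a joint): Release: a 43 mm square plate, same metal as the strip, in a 46 mm square opening of it, its face 2.5 mm below the strip. Value: its travel down, m: 0 out, 0.006 at its stop. Spring: 2 N to start it, 5 N at the stop; comes back out when let go. From 0.004 on, it frees the lid, which springs up by itself to about 1.0 rad within about a second.
- till_lid (a joint): Angle of the lid, rad: 0 shut and level, about 1.0 where the spring arms hold it up after release, 1.57 upright, 2.0 at its stop, leaning back away from the front. It turns freely above 1.0; past about 1.65 its own weight carries it to the stop, before that it falls back onto the spring arms. It is a 0.5 kg metal pan; a push of a few N at its front edge takes it over.
- lid_edge (a point): Middle of the lid's front edge (moves with the lid), 153 mm from the hinge line; the lid is 376 mm wide, 5 mm thick, with the edge turned down 14 mm towards the underside.
- hinge_mid (a point): Middle of the lid's hinge line, which runs along y of this point (parallel to the strip), 198 mm behind strip_mid and 3 mm lower than the strip. Axes as strip_mid. The lid turns about it, its front edge rising and going over to +x.
- sauce_mid (a point): Centre of a loose upright sauce bottle, 58 mm across, 175 mm tall, beside the till. Leave alone.
- carton_mid (a point): Centre of a loose closed takeaway carton, 134 x 134 x 57 mm, beside the till. Leave alone.
- tape_mid (a point): Centre of a loose roll of packing tape lying flat, 100 mm across, 48 mm high, on the bench beside the till. Leave alone.

How it is judged:
By the outcome, as a careful person would: the job done as asked, in the order asked, and still so for the second after the job is handed in, with the robot touching nothing.
It also fails if it takes over 64 s, if anything falls off the work surface, if the arm or the gripper's body presses on something with over 40 N, if the wrist force passes 120 N, or if a joint passes its speed limit or range.

### The arm

A 6-joint arm with a two-finger parallel gripper is mounted at the origin on the work surface. World frame = base frame: x ahead of the robot, y to its left, z up, the work surface at z = 0. Lengths are in m, angles in rad, forces in N, time in s.
With the tool pointing down it reaches from about 0.325 to 0.775 m from the base axis. Payload 9.3 kg.
Tool frame: the origin (TCP) lies at the very end of the fingers, on their centre line; the grasp point (between the pads) lies 19 mm behind it; z points along the fingers, y is the direction in which the jaws open and shut (so a half turn about z gives the same grasp; the last joint's range is limited). The gripper opens to 85 mm and grips with 20 to 120 N. Pads are 22 mm wide; open, the fingers measure 114 mm over their backs; the gripper's body (76 mm by 85 mm) begins 54 mm behind the grasp point. The pads swing forward as they close: fully open they stand 13 mm farther back than shut.
Start: joints at [0.988, 0.259, 0.021, 1.334, 0, 1.418], TCP at [0.229, 0.5, 0.199] pointing down, gripper open.
Joint ranges: [-3.04, 3.04], [-0.91, 1.82], [-1.04, 1.36], [-1.92, 1.95], [-1.52, 1.45], [-3.14, 3.14]. Speed limits (rad/s): [2.22, 2.22, 2.79, 3.14, 3.14, 3.14].

### API

Orientations are given as [roll, pitch, yaw] about the fixed x, y, z axes, in that order (R = Rz(yaw) Ry(pitch) Rx(roll)).
In Python, from workcell import bot gives the robot as it stands. The module is installed in compiled form; this text tells all that it offers.
- The arm moves only by the tool carry_out, never from a script. Its argument "deltas" is one flat list of numbers, 7 for each row, row after row: the turn, a rotation vector about the tool's x, y, z in rad, then the shift along the tool's x, y, z in m, then the opening, from 0 (shut) to 1 (fully open). In form: [ax, ay, az, x, y, z, fingers, ax, ay, az, x, y, z, fingers, ...]. A call has 1 to 5 rows; each row is the pose to reach, as a shift and turn from the pose commanded when the call began, along the tool's axes at that moment; what a row does not reach only later rows make up. A row lasts 1/10 s, in which the tool goes at most 50 mm and 8.59 degrees, less where a joint would pass 70% of its speed; a pose out of reach is approached as far as the arm can. A call with a gripper value outside its range is refused whole. The fingers move at their own pace and stop on an object; the grip force is fixed at half the most. Time passes only in rows, so rows that repeat a pose let the fingers close. It gives the time, the measured TCP pose, the force and the opening at its end, in the units of the state.
- bot.state(): the state, without advancing time (a new reading comes with each control period).
- bot.grab_frame(name): name is "side" or "top"; returns the picture (400x640x3 uint8, blue, green, red); there is no depth.
- bot.camera_info(name): a dict with "fx", "fy", "cx", "cy" (pixels), "k1" (the pictures are not rectified: a ray, as slopes to the right and down, at radius r is drawn at 1 + k1 r^2 times it, then the intrinsics apply), "rvec" (rotation vector, rad) and "tvec" (3), from world to camera coordinates, as OpenCV has them. Camera axes: x right, y down, z forward; pixel columns grow to the right and rows downward; lengths in m; the calibration is good to about 2 mm. A picture is of the moment at which its call begins. camera_info takes no time and is no camera call.
- bot.sign_off(): hands the job in, once; it reports no verdict.
Trained networks look in the newest picture that a camera, given by its name, has taken for a name from the list of things; names that differ only in an ending like _2 or _b are one class to them, and where a whole thing is asked for, a point or a joint stands for the part that bears it (a point fixed in the world has none). Each returns a list of dicts, best first, with "confidence" (0 to 1); they miss things now and then, are a little off and sometimes report something else, mostly with a low value. They report only what shows in the picture. A call takes as long as a camera call.
- bot.spot_in(name, camera): "rect" ([left, top, right, bottom] in pixels, round what is visible of it).
The state is a dict: "time": time; "joint_pos": joint angles; "joint_vel": joint speeds; "joint_torque": joint torques, N m; "tcp_pos": TCP position; "tool_rot": TCP orientation; "wrist_force": force on the tool from outside, world axes, zero at the start; "wrist_torque": the same for the moment, N m; "width": finger opening in m.
Only numpy, scipy, OpenCV 4.12 (cv2) and the standard library are available. Lean on these libraries where they do the work, as an engineer would, in place of code of your own. Each camera call takes 0.05 s, during which the arm holds its last target.

## Working session

There is one attempt and no reset: what is moved stays moved. The work goes in short steps, Python scripts to look and compute and a tool call to move; the robot and the scene stay as the last step left them, time stands still between calls to the robot, and variables do not carry over. Pictures are saved under pics/ and viewed, and the job is handed in when it is done.

Besides the shell and the picture viewer there is one more tool, called after "Request:" as name(argument=value, ...) on one line, values as JSON. carry_out: Moves the arm, as the interface text tells. Its arguments: {"type":"object","properties":{"deltas":{"type":"array"}},"required":["deltas"]}

```bash
mkdir -p pics; python3 - <<'E'
from workcell import bot
import cv2
s=bot.state()
print(s)
for n in("side","top"):
    cv2.imwrite(f"pics/{n}0.png",bot.grab_frame(n)); print(bot.camera_info(n))
    for t in("till","release","till_lid","sauce_mid","carton_mid","tape_mid"):
        print(n,t,bot.spot_in(t,n)[:2])
E
```

```text
{'time': 0.0, 'joint_pos': array([ 9.88403006e-01,  2.59209461e-01,  2.07768142e-02,  1.33370429e+00,
       -1.23554285e-06,  1.41820349e+00]), 'joint_vel': array([ 0.00051197,  0.00048117,  0.00187972, -0.00075627,  0.0013061 ,
        0.0011695 ]), 'joint_torque': array([ 8.92609060e-04, -5.55641699e+01,  3.44529819e+01,  1.38578712e-02,
       -6.77637445e-05,  2.43169563e-05]), 'tcp_pos': array([0.22900453, 0.49970961, 0.19876274]), 'tool_rot': array([-3.14026743e+00, -2.02553449e-04,  2.71179204e+00]), 'wrist_force': array([ 0.59039449, -0.49667055,  0.20153025]), 'wrist_torque': array([ 0.00020731, -0.01999723,  0.00224885]), 'width': 0.08570553368601237}
{'fx': 497.65854115595, 'fy': 497.65854115595, 'cx': 318.828880956752, 'cy': 199.10563660998102, 'k1': 0.009236484789066631, 'rvec': array([ 2.10653666, -0.51212985,  0.29939958]), 'tvec': array([-0.49673165,  0.22468232,  1.11992407])}
side till [{'rect': [234.4, 151.3, 390.9, 283.8], 'confidence': 0.79}]
side release []
side till_lid [{'rect': [261.8, 158.8, 381.8, 239.4], 'confidence': 0.94}]
side sauce_mid [{'rect': [387.
[... 301 characters left out ...]
38029504, 'cx': 316.50276774576065, 'cy': 196.82197640428512, 'k1': -0.11656387418631052, 'rvec': array([ 1.97496995, -2.24595913,  0.23836258]), 'tvec': array([0.08469354, 0.57767068, 1.10310138])}
top till [{'rect': [218.7, 146.7, 391.4, 276.9], 'confidence': 0.66}]
top release [{'rect': [295.1, 232.0, 313.1, 253.8], 'confidence': 0.84}]
top till_lid [{'rect': [222.8, 156.9, 379.7, 240.0], 'confidence': 0.65}, {'rect': [217.0, 147.2, 393.9, 273.2], 'confidence': 0.16}]
top sauce_mid [{'rect': [402.6, 151.5, 432.3, 183.5], 'confidence': 0.61}]
top carton_mid [{'rect': [157.8, 175.1, 220.9, 237.5], 'confidence': 0.88}]
top tape_mid [{'rect': [183.5, 248.0, 226.8, 288.6], 'confidence': 0.78}]
```

```bash
python3 - <<'E'
import cv2
a=cv2.imread("pics/top0.png");cv2.imwrite("pics/topz.png",cv2.resize(a[130:310,140:440],None,fx=2.6,fy=2.6,interpolation=2))
a=cv2.imread("pics/side0.png");cv2.imwrite("pics/sidez.png",cv2.resize(a[120:320,180:440],None,fx=2.9,fy=2.9,interpolation=2))
E
```

```text
(no output)
```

View pics/topz.png

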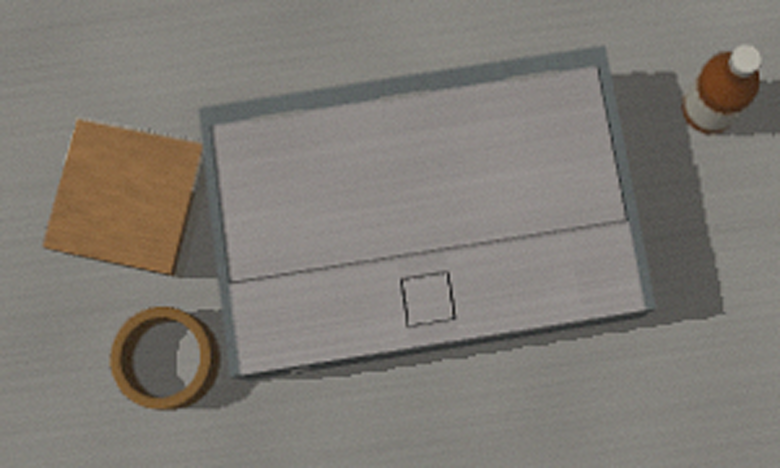

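View pics/sidez.png

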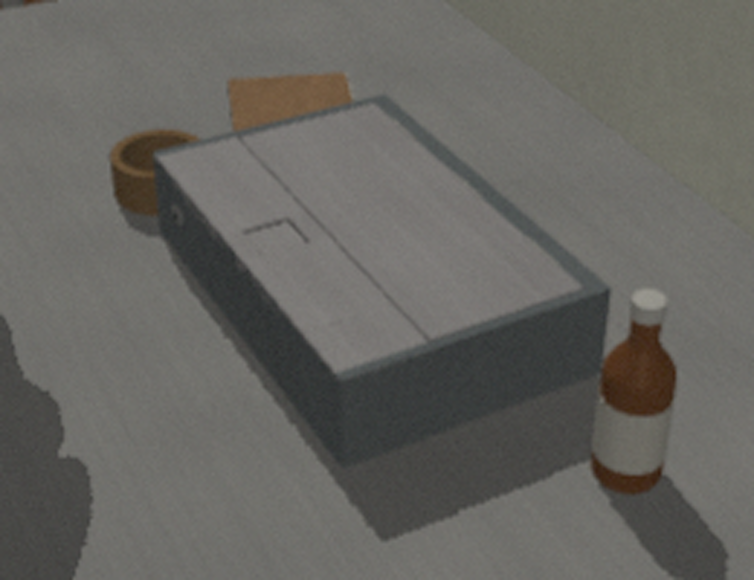

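View pics/top0.png

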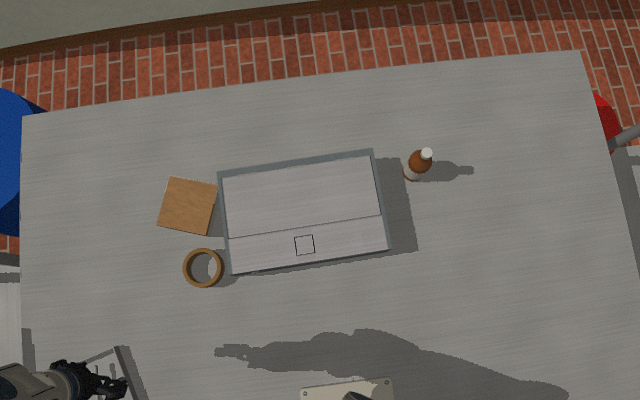

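The top view shows the release square at about (304.6, 245) px and the till, with the carton and tape on the left and the bottle on the right. I'll fit the till pose from its top corners in both views.

```bash
cat > h.py <<'E'
from workcell import bot
import numpy as np, cv2
from scipy.optimize import least_squares
def cam(n):
    c=bot.camera_info(n);K=np.array([[c['fx'],0,c['cx']],[0,c['fy'],c['cy']],[0,0,1.]])
    return K,np.array([c['k1'],0,0,0.]),np.array(c['rvec']),np.array(c['tvec'])
def proj(n,P):
    K,d,r,t=cam(n);return cv2.projectPoints(np.array(P,float).reshape(-1,3),r,t,K,d)[0].reshape(-1,2)
def atz(n,p,z):
    K,d,r,t=cam(n);R=cv2.Rodrigues(r)[0]
    u=cv2.undistortPoints(np.array(p,float).reshape(-1,1,2),K,d).reshape(-1,2)
    C=-R.T@t; D=np.c_[u,np.ones(len(u))]@R
    return C+D*((z-C[2])/D[:,2])[:,None]
E
python3 - <<'E'
from h import *
top=np.array([[235,377],[651,308],[605,47],[201,108]])/2.6+[140,130]
side=np.array([[155,155],[342,377],[607,290],[385,96]])/2.9+[180,120]
# front-left(+y),front-right,back-right,back-left
for n,p in(("top",top),("side",side)): print(n,atz(n,p,.095).round(4).tolist())
L=np.array([[-.13,.2,.095],[-.13,-.2,.095],[.13,-.2,.095],[.13,.2,.095]])
def W(q,P): c,s=np.cos(q[2]),np.sin(q[2]);return np.c_[q[0]+c*P[:,0]-s*P[:,1],q[1]+s*P[:,0]+c*P[:,1],P[:,2]]
for sel in(("top",),("side",),("top","side")):
    f=lambda q:np.concatenate([(proj(n,W(q,L))-(top if n=="top" else side)).ravel() for n in sel])
    r=least_squares(f,[.55,0,0]);print(sel,r.x,np.abs(r.fun).max())
q=r.x
rel=atz("top",np.array([[428,299]])/2.6+[140,130],.0925)
rs=atz("side",np.array([[276,233]])/2.9+[180,120],.0925)
for r in(rel,rs):
    c,s=np.cos(q[2]),np.sin(q[2]);d=r[0,:2]-q[:2]
    print("rel",r,"local",c*d[0]+s*d[1],-s*d[0]+c*d[1])
for P in(("strip",[-.0685,0]),("hinge",[.1295,0]),("edge",[-.0235,0])):
    print(P[0],W(q,np.array([[*P[1],.095]])))
for nm,px,z in(("sauce",[[(685+757)/2/2.6+140,110/2.6+130]],0.03),("carton",[[189.3,206]],.057),("tape",[[205,268.3]],.048)): print(nm,atz("top",px,z))
E
```

```text
top [[0.4126, 0.2406, 0.095], [0.4268, -0.1502, 0.095], [0.6838, -0.1465, 0.095], [0.6731, 0.2503, 0.095]]
side [[0.4127, 0.2376, 0.095], [0.4269, -0.1506, 0.095], [0.6797, -0.1468, 0.095], [0.67, 0.2475, 0.095]]
('top',) [0.54923554 0.04854806 0.03000557] 2.163777850527538
('side',) [0.54838651 0.04943373 0.02674191] 1.3929681232013422
('top', 'side') [0.54875634 0.04889451 0.02852329] 1.9995275499278478
rel [[0.46230849 0.05479127 0.0925    ]] local -0.08624450994747368 0.008359808423966334
rel [[0.46420623 0.06259081 0.0925    ]] local -0.08412510153574368 0.016102045169786142
strip [[0.4802842  0.04694093 0.095     ]]
hinge [[0.67820366 0.05258777 0.095     ]]
edge [[0.5252659 0.0482243 0.095    ]]
sauce [[ 0.62242244 -0.26541745  0.03      ]]
carton [[0.60268508 0.33725432 0.057     ]]
tape [[0.44006987 0.31164106 0.048     ]]
```

```bash
python3 - <<'E'
from h import *
q=[0.5488,0.0489,0.0285]
c,s=np.cos(q[2]),np.sin(q[2])
W=lambda x,y,z:[q[0]+c*x-s*y,q[1]+s*x+c*y,z]
for y in(.004,.008,.012,.016):
    S=[W(-.0875+a*.023,y+b*.023,.095) for a,b in((-1,1),(1,1),(1,-1),(-1,-1))]
    print(y,"top",((proj("top",S)-[140,130])*2.6).round(0).tolist(),"side",((proj("side",S)-[180,120])*2.9).round(0).tolist())
print("seen top (408,327)(402,279)(447,271)(455,320); side (243,233)(289,220)(308,243)")
for n in("top","side"):
    L=[W(-.0425-.001,y,.095) for y in(.19,-.19)];print(n,proj(n,L))
print(W(-.0875,.01,.0925),"hinge",W(.1105,0,.092))
E
```

```text
0.004 top [[412.0, 328.0], [405.0, 279.0], [453.0, 271.0], [461.0, 320.0]] side [[244.0, 232.0], [290.0, 219.0], [313.0, 244.0], [266.0, 258.0]]
0.008 top [[408.0, 328.0], [400.0, 279.0], [449.0, 272.0], [457.0, 321.0]] side [[242.0, 230.0], [288.0, 217.0], [311.0, 242.0], [264.0, 256.0]]
0.012 top [[403.0, 329.0], [396.0, 280.0], [445.0, 273.0], [453.0, 321.0]] side [[240.0, 228.0], [287.0, 215.0], [309.0, 240.0], [262.0, 253.0]]
0.016 top [[399.0, 330.0], [392.0, 281.0], [441.0, 273.0], [448.0, 322.0]] side [[239.0, 226.0], [285.0, 213.0], [307.0, 238.0], [260.0, 251.0]]
seen top (408,327)(402,279)(447,271)(455,320); side (243,233)(289,220)(308,243)
top [[228.28597111 238.98760746]
 [381.82778123 215.02335929]]
side [[262.12757492 166.7231999 ]
 [328.5702583  237.79465298]]
[np.float64(0.4610505721125345), np.float64(0.056402526602584505), 0.0925] hinge [np.float64(0.6592551262250169), np.float64(0.05204882368759523), 0.092]
```

```bash
cat >> h.py <<'E'
from scipy.spatial.transform import Rotation as Ro
def go(p,rpy=(np.pi,0,np.pi+.0285)):
    s=bot.state();A=Ro.from_euler('xyz',s['tool_rot']);B=Ro.from_euler('xyz',rpy)
    print("t",s['time'],"turn",(A.inv()*B).as_rotvec().round(4),"shift",A.inv().apply(np.array(p)-s['tcp_pos']).round(4))
E
python3 - <<'E'
from h import *
go([.461,.0525,.16])
E
```

```text
t 0.7 turn [ 0.     -0.     -0.4583] shift [-0.3972 -0.3102  0.0394]
```

Request:
carry_out(deltas=[0, 0, -0.09, -0.04, -0.031, 0, 0, 0, 0, -0.18, -0.08, -0.062, 0, 0, 0, 0, -0.27, -0.12, -0.093, 0, 0, 0, 0, -0.36, -0.16, -0.124, 0, 0, 0, 0, -0.458, -0.2, -0.155, 0, 0])

```text
time: 1.2
tcp_pos: [0.3455, 0.2767, 0.1996]
tool_rot: [3.141, 0.001, -3.109]
wrist_force: [1.4, 0.2, 0.1]
width: 0.0122
```

```bash
python3 - <<'E'
from h import *
s=bot.state();print(s['tcp_pos'],s['tool_rot'],s['wrist_force'],s['width'])
go([.461,.0525,.16])
E
```

```text
[0.34545027 0.27671462 0.19956956] [ 3.14135604e+00  6.77820318e-04 -3.10903914e+00] [1.38068431 0.23697308 0.05424592] 0.012245574129734576
t 1.2 turn [0.0002 0.0007 0.0041] shift [-0.1082 -0.2279  0.0396]
```

Request:
carry_out(deltas=[0, 0, 0, -0.021, -0.0453, 0, 0, 0, 0, 0, -0.042, -0.09, 0, 0, 0, 0, 0, -0.063, -0.136, 0.01, 0, 0, 0, 0, -0.085, -0.182, 0.025, 0, 0, 0, 0, -0.108, -0.228, 0.04, 0])

```text
time: 1.7
tcp_pos: [0.4563, 0.0585, 0.1617]
tool_rot: [-3.142, 0.001, -3.114]
wrist_force: [0.6, 1.7, 0.6]
width: -0.0003
```

Request:
carry_out(deltas=[0, 0, 0, 0, 0, 0, 0, 0, 0, 0, 0, 0, 0, 0, 0, 0, 0, 0, 0, 0, 0])

```text
time: 2.0
tcp_pos: [0.4554, 0.061, 0.162]
tool_rot: [3.141, 0.0, -3.113]
wrist_force: [0.5, -0.0, -0.7]
width: -0.0
```

```bash
python3 - <<'E'
from h import *
s=bot.state();print(s['tcp_pos'],s['tool_rot'],s['wrist_force'],s['width'])
for n in("side","top"):
    a=bot.grab_frame(n); cv2.imwrite(f"pics/{n}1.png",a)
    cv2.imwrite(f"pics/{n}1z.png",cv2.resize(a[100:300,180:440],None,fx=2.9,fy=2.9,interpolation=2))
    print(proj(n,[s['tcp_pos']]))
go([.461,.0525,.11])
E
```

```text
[0.45540119 0.06104223 0.16196859] [ 3.14139560e+00  1.43697953e-04 -3.11313784e+00] [ 0.52204768 -0.01480888 -0.70096909] -3.9102348204691825e-05
[[271.36177359 178.57097572]]
[[301.43933221 245.06099493]]
t 2.1 turn [0.0001 0.0008 0.0015] shift [-0.0053 -0.0093  0.0522]
```

View pics/side1z.png

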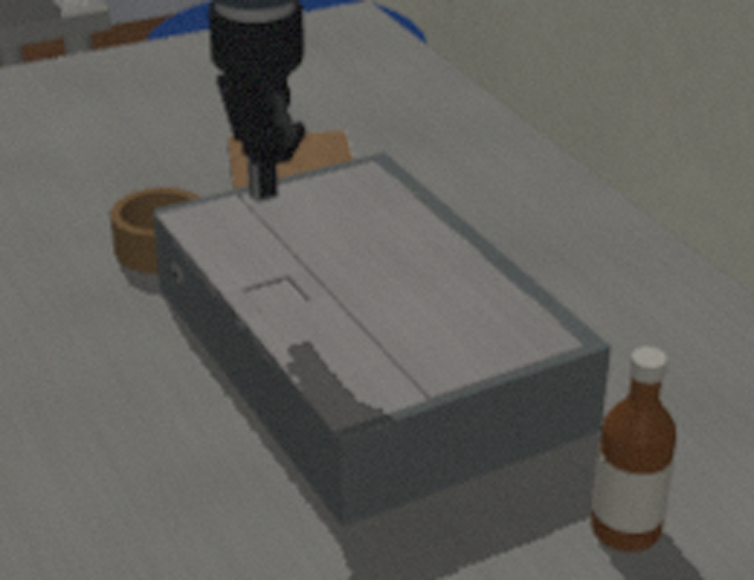

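View pics/top1z.png

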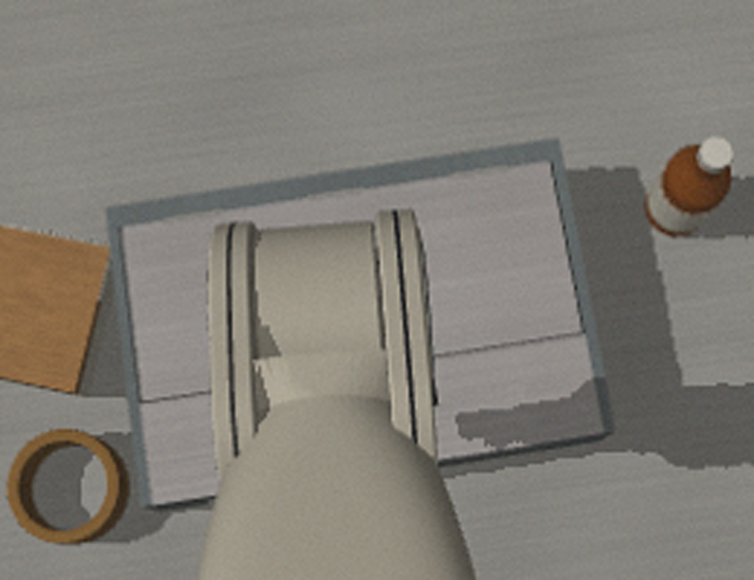

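```bash
python3 - <<'E'
from h import *
s=bot.state();p=s['tcp_pos']
print(proj("side",[p,p+[0,0,.02],p+[0,0,.04],p+[0,.02,0],p+[.02,0,0]]))
a=cv2.imread("pics/side1.png")[90:200,210:340];cv2.imwrite("pics/sz2.png",cv2.convertScaleAbs(cv2.resize(a,None,fx=5,fy=5,interpolation=2),alpha=1.8))
E
```

```text
[[271.26531284 178.39500232]
 [270.98244967 171.54244451]
 [270.69437285 164.56765687]
 [268.15776739 174.77902726]
 [278.51858508 176.60545062]]
```

View pics/sz2.png

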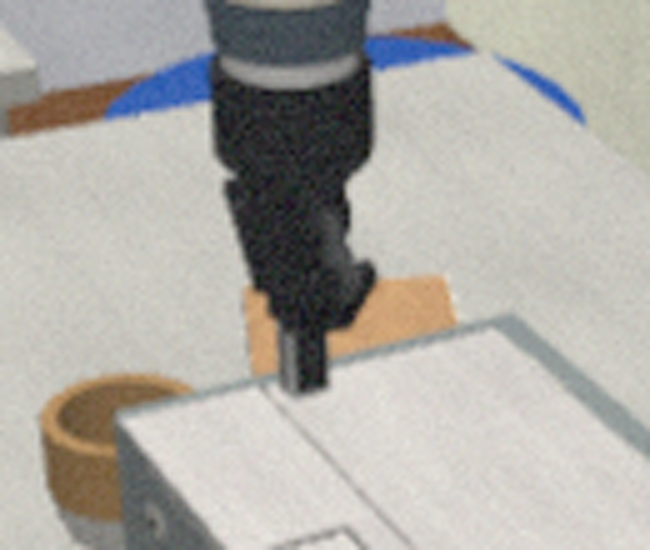

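```bash
python3 - <<'E'
from h import *
# bottle shadow tip, top view original
a=cv2.imread("pics/top0.png")[130:210,380:500];cv2.imwrite("pics/b.png",cv2.resize(a,None,fx=6,fy=6,interpolation=2))
t=atz("top",[[473.5,170.5]],0)[0];b=np.array([.622,-.265,0]);d=(t-b)[:2]/.175;print("light per m",d)
for n,z in(("top",[460/2.9+180,425/2.9+100]),("side",[297/2.9+180,347/2.9+100])):
    s=atz(n,[z],.095)[0];print(n,"shadow",s)
p=bot.state()['tcp_pos']
print("pred shadow",p[:2]+d*(p[2]-.095))
# till shadow check : back-right corner & front-right shadow corner on bench top z=0
for px in([[722,315],[672,73]]): pass
print(atz("top",np.array([[722,313],[674,73]])/2.6+[140,130],0))
E
```

```text
light per m [-0.03884088 -0.94375676]
top shadow [ 0.44775951 -0.02632887  0.095     ]
side shadow [ 0.44408612 -0.02772296  0.095     ]
pred shadow [ 0.45278028 -0.00179518]
[[ 0.41960732 -0.23753794  0.        ]
 [ 0.6758528  -0.23068041  0.        ]]
```

View pics/b.png

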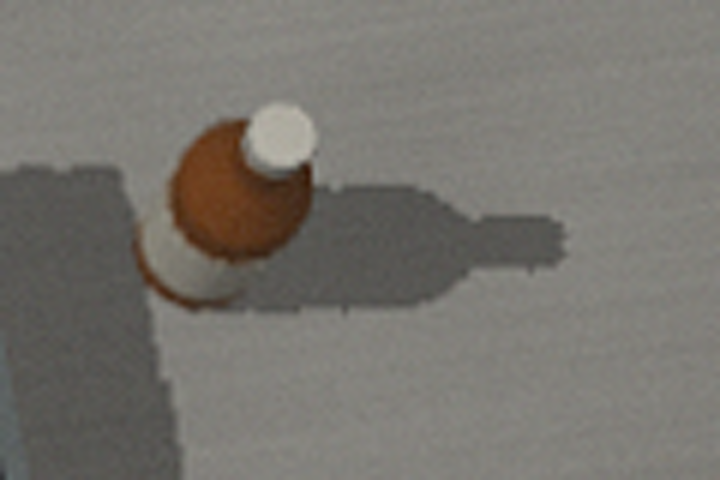

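Request:
carry_out(deltas=[0, 0, 0, -0.003, -0.004, 0.01, 0, 0, 0, 0, -0.0055, -0.009, 0.02, 0, 0, 0, 0, -0.0055, -0.009, 0.03, 0, 0, 0, 0, -0.0055, -0.009, 0.04, 0, 0, 0, 0, -0.0055, -0.009, 0.05, 0])

```text
time: 2.6
tcp_pos: [0.4611, 0.0518, 0.1105]
tool_rot: [3.141, -0.001, -3.113]
wrist_force: [-0.6, -0.3, -0.6]
width: -0.0
```

Request:
carry_out(deltas=[0, 0, 0, 0, 0, 0, 0, 0, 0, 0, 0, 0, 0, 0])

```text
time: 2.8
tcp_pos: [0.4613, 0.0518, 0.1115]
tool_rot: [3.142, -0.001, -3.113]
wrist_force: [-0.2, 0.8, 0.4]
width: 0.0002
```

```bash
python3 - <<'E'
from h import *
s=bot.state();print(s['tcp_pos'],s['tool_rot'],s['wrist_force'],s['width'])
n="side"
a=bot.grab_frame(n)
cv2.imwrite(f"pics/{n}2z.png",cv2.convertScaleAbs(cv2.resize(a[140:240,220:340],None,fx=5,fy=5,interpolation=2),alpha=1.7))
print((proj(n,[s['tcp_pos']])-[220,140])*5)
E
```

```text
[0.46128399 0.05176498 0.11152316] [ 3.14150826e+00 -5.02955910e-04 -3.11335842e+00] [-0.20576148  0.80450846  0.35681627] 0.00021639706701313623
[[277.97141931 282.6927433 ]]
```

View pics/side2z.png

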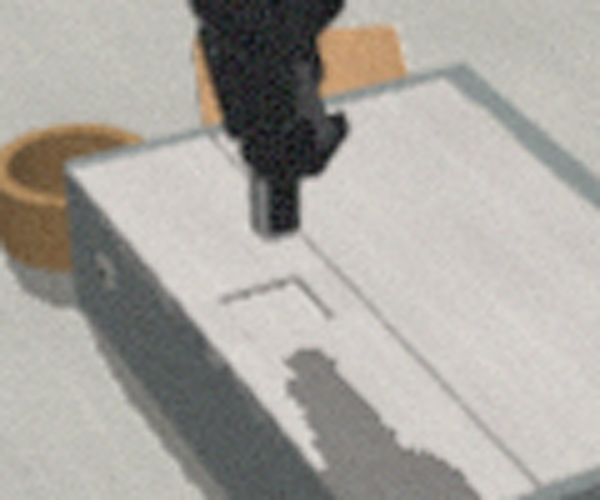

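Request:
carry_out(deltas=[0, 0, 0, 0, 0, 0.003, 0, 0, 0, 0, 0, 0, 0.006, 0, 0, 0, 0, 0, 0, 0.009, 0, 0, 0, 0, 0, 0, 0.012, 0, 0, 0, 0, 0, 0, 0.012, 0])

```text
time: 3.35
tcp_pos: [0.4611, 0.0517, 0.0992]
tool_rot: [3.142, -0.001, -3.113]
wrist_force: [0.5, 0.9, -0.2]
width: -0.0003
```

Request:
carry_out(deltas=[0, 0, 0, 0, 0, 0.002, 0, 0, 0, 0, 0, 0, 0.004, 0, 0, 0, 0, 0, 0, 0.005, 0, 0, 0, 0, 0, 0, 0.006, 0, 0, 0, 0, 0, 0, 0.006, 0])

```text
time: 3.85
tcp_pos: [0.4613, 0.0517, 0.0936]
tool_rot: [3.142, -0.0, -3.113]
wrist_force: [0.1, 0.4, 0.6]
width: -0.0005
```

Request:
carry_out(deltas=[0, 0, 0, 0, 0, 0.001, 0, 0, 0, 0, 0, 0, 0.002, 0, 0, 0, 0, 0, 0, 0.003, 0, 0, 0, 0, 0, 0, 0.004, 0, 0, 0, 0, 0, 0, 0.004, 0])

```text
time: 4.35
tcp_pos: [0.4613, 0.0517, 0.0895]
tool_rot: [3.142, -0.0, -3.113]
wrist_force: [0.1, -0.5, -0.3]
width: 0.0001
```

```bash
python3 - <<'E'
from h import *
s=bot.state();print(s['tcp_pos'],s['wrist_force'])
n="side"
a=bot.grab_frame(n)
cv2.imwrite(f"pics/{n}3z.png",cv2.convertScaleAbs(cv2.resize(a[140:240,220:340],None,fx=5,fy=5,interpolation=2),alpha=1.7))
E
```

```text
[0.46131002 0.05173281 0.0895307 ] [ 0.09619012 -0.49147237 -0.32972776]
```

View pics/side3z.png

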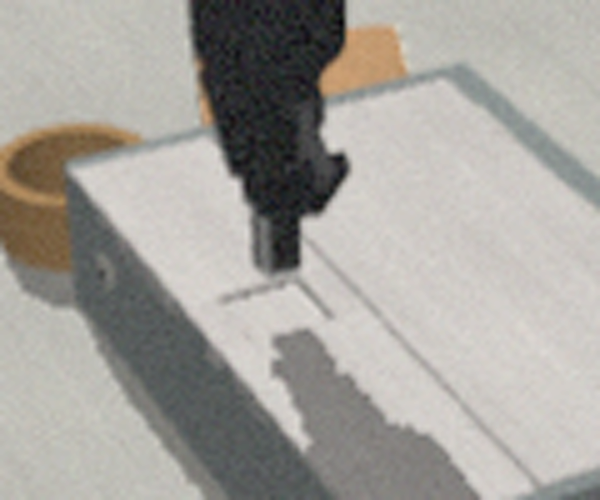

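Request:
carry_out(deltas=[0, 0, 0, 0, 0, 0.003, 0, 0, 0, 0, 0, 0, 0.006, 0, 0, 0, 0, 0, 0, 0.009, 0, 0, 0, 0, 0, 0, 0.012, 0, 0, 0, 0, 0, 0, 0.012, 0])

```text
time: 4.9
tcp_pos: [0.4611, 0.0517, 0.0772]
tool_rot: [3.142, -0.001, -3.113]
wrist_force: [-0.7, 0.2, 0.2]
width: 0.0001
```

```bash
python3 - <<'E'
from h import *
s=bot.state();print(s['tcp_pos'],s['wrist_force'])
n="side"
a=bot.grab_frame(n)
cv2.imwrite(f"pics/{n}4z.png",cv2.convertScaleAbs(cv2.resize(a[150:230,240:340],None,fx=7,fy=7,interpolation=2),alpha=1.7))
E
```

```text
[0.46112661 0.05173242 0.07720717] [-0.70855925  0.23678714  0.16930311]
```

View pics/side4z.png

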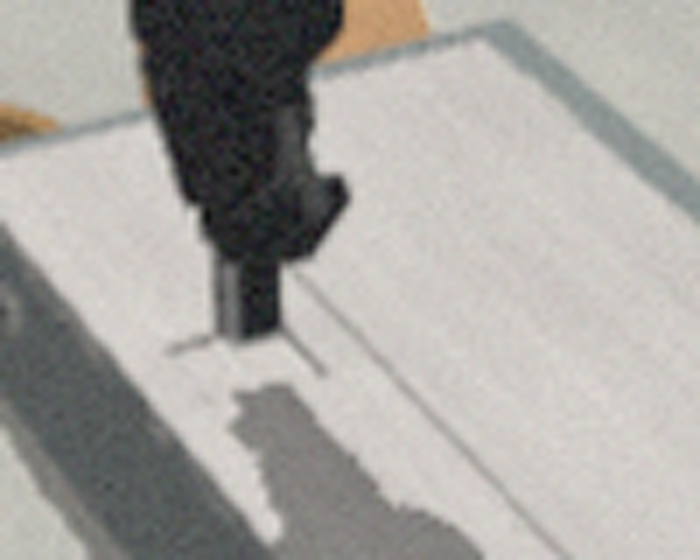

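Request:
carry_out(deltas=[0, 0, 0, 0, 0, 0.002, 0, 0, 0, 0, 0, 0, 0.003, 0, 0, 0, 0, 0, 0, 0.004, 0, 0, 0, 0, 0, 0, 0.005, 0, 0, 0, 0, 0, 0, 0.006, 0])

```text
time: 5.45
tcp_pos: [0.4614, 0.0517, 0.0716]
tool_rot: [3.142, 0.0, -3.113]
wrist_force: [-0.1, -0.3, -0.3]
width: 0.0004
```

Request:
carry_out(deltas=[0, 0, 0, 0, 0, 0.001, 0, 0, 0, 0, 0, 0, 0.001, 0, 0, 0, 0, 0, 0, 0.002, 0, 0, 0, 0, 0, 0, 0.003, 0, 0, 0, 0, 0, 0, 0.003, 0])

```text
time: 5.95
tcp_pos: [0.4613, 0.0517, 0.0686]
tool_rot: [3.142, -0.0, -3.113]
wrist_force: [-0.8, 0.1, -0.5]
width: -0.0001
```

Request:
carry_out(deltas=[0, 0, 0, 0, 0, 0.001, 0, 0, 0, 0, 0, 0, 0.001, 0, 0, 0, 0, 0, 0, 0.002, 0, 0, 0, 0, 0, 0, 0.003, 0, 0, 0, 0, 0, 0, 0.003, 0])

```text
time: 6.45
tcp_pos: [0.4613, 0.0517, 0.0656]
tool_rot: [3.142, -0.0, -3.113]
wrist_force: [-0.5, -0.3, 0.3]
width: 0.0001
```

```bash
python3 - <<'E'
from h import *
s=bot.state();print(s['tcp_pos'],s['wrist_force'])
n="side"
a=bot.grab_frame(n)
cv2.imwrite(f"pics/{n}5z.png",cv2.convertScaleAbs(cv2.resize(a[150:230,240:340],None,fx=7,fy=7,interpolation=2),alpha=1.7))
E
```

```text
[0.4612798  0.05171402 0.06555045] [-0.4702484  -0.2841961   0.31075286]
```

View pics/side5z.png

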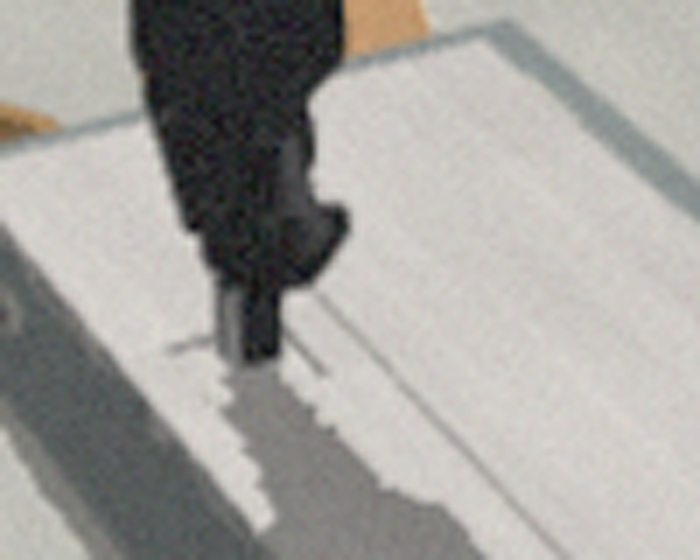

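Request:
carry_out(deltas=[0, 0, 0, 0, 0, 0.001, 0, 0, 0, 0, 0, 0, 0.001, 0, 0, 0, 0, 0, 0, 0.002, 0, 0, 0, 0, 0, 0, 0.002, 0])

```text
time: 6.9
tcp_pos: [0.4613, 0.0517, 0.0636]
tool_rot: [3.142, -0.0, -3.113]
wrist_force: [-0.6, 0.4, -0.5]
width: -0.0001
```

Request:
carry_out(deltas=[0, 0, 0, 0, 0, 0.001, 0, 0, 0, 0, 0, 0, 0.001, 0, 0, 0, 0, 0, 0, 0.002, 0, 0, 0, 0, 0, 0, 0.002, 0])

```text
time: 7.3
tcp_pos: [0.4613, 0.0517, 0.0616]
tool_rot: [-3.142, -0.0, -3.113]
wrist_force: [-0.7, 0.6, -0.5]
width: -0.0002
```

Request:
carry_out(deltas=[0, 0, 0, 0, 0, 0.001, 0, 0, 0, 0, 0, 0, 0.001, 0, 0, 0, 0, 0, 0, 0.002, 0, 0, 0, 0, 0, 0, 0.002, 0])

```text
time: 7.7
tcp_pos: [0.4615, 0.0517, 0.0598]
tool_rot: [-3.142, 0.0, -3.113]
wrist_force: [-1.2, 0.6, 3.2]
width: -0.0
```

Request:
carry_out(deltas=[0, 0, 0, 0, 0, 0.001, 0, 0, 0, 0, 0, 0, 0.001, 0, 0, 0, 0, 0, 0, 0.0015, 0, 0, 0, 0, 0, 0, 0.0015, 0])

```text
time: 8.1
tcp_pos: [0.4615, 0.0517, 0.0583]
tool_rot: [-3.142, 0.0, -3.113]
wrist_force: [-0.2, 0.2, 4.3]
width: -0.0002
```

Request:
carry_out(deltas=[0, 0, 0, 0, 0, 0.001, 0, 0, 0, 0, 0, 0, 0.001, 0, 0, 0, 0, 0, 0, 0.0015, 0, 0, 0, 0, 0, 0, 0.0015, 0])

```text
time: 8.5
tcp_pos: [0.4613, 0.0517, 0.0565]
tool_rot: [3.142, -0.0, -3.113]
wrist_force: [0.2, 0.5, 1.1]
width: 0.0002
```

Request:
carry_out(deltas=[0, 0, 0, 0, 0, 0.001, 0, 0, 0, 0, 0, 0, 0.001, 0, 0, 0, 0, 0, 0, 0.0015, 0, 0, 0, 0, 0, 0, 0.0015, 0])

```text
time: 8.9
tcp_pos: [0.4614, 0.0517, 0.0552]
tool_rot: [-3.142, -0.0, -3.113]
wrist_force: [-0.4, -0.6, 4.6]
width: 0.0001
```

```bash
python3 - <<'E'
from h import *
s=bot.state();print(s['tcp_pos'],s['wrist_force'])
n="side"
a=bot.grab_frame(n)
cv2.imwrite(f"pics/{n}6z.png",cv2.convertScaleAbs(cv2.resize(a[100:270,200:420],None,fx=3.5,fy=3.5,interpolation=2),alpha=1.7))
E
```

```text
[0.46135986 0.05169604 0.05520443] [-0.37166371 -0.62718983  4.64157039]
```

View pics/side6z.png

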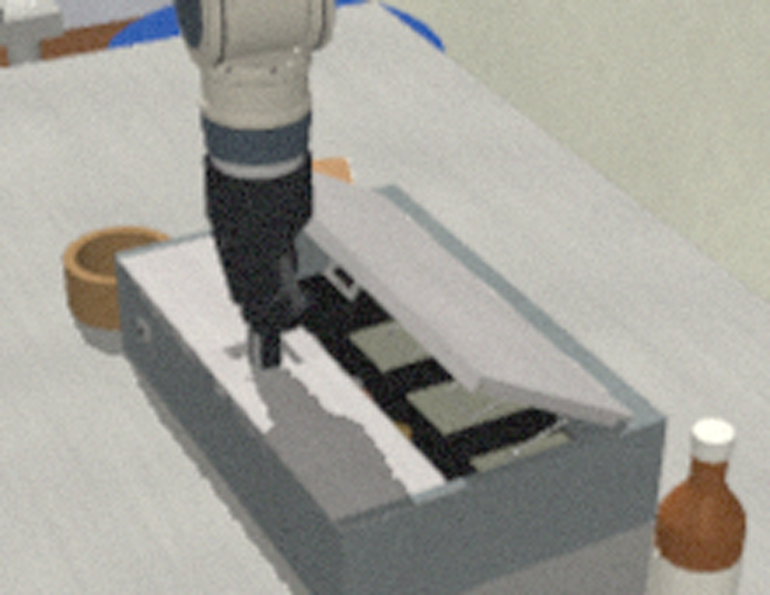

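Request:
carry_out(deltas=[0, 0, 0, 0, 0, 0.0005, 0, 0, 0, 0, 0, 0, 0.001, 0, 0, 0, 0, 0, 0, 0.0015, 0, 0, 0, 0, 0, 0, 0.0015, 0])

```text
time: 9.35
tcp_pos: [0.4614, 0.0517, 0.0545]
tool_rot: [-3.141, 0.001, -3.113]
wrist_force: [-4.5, -0.5, 14.3]
width: -0.0002
```

Request:
carry_out(deltas=[0, 0, 0, 0, 0, -0.005, 0, 0, 0, 0, 0.002, 0, -0.02, 0, 0, 0, 0, 0.004, 0, -0.04, 0, 0, 0, 0, 0.006, 0, -0.065, 0, 0, 0, 0, 0.006, 0, -0.085, 0])

```text
time: 9.85
tcp_pos: [0.4551, 0.0516, 0.1396]
tool_rot: [3.142, -0.0, -3.113]
wrist_force: [-0.1, -0.4, 0.6]
width: -0.0002
```

Request:
carry_out(deltas=[0, 0, 0, 0, 0, -0.02, 0, 0, 0, 0, 0, 0, -0.029, 0, 0, 0, 0, 0, 0, -0.029, 0, 0, 0, 0, 0, 0, -0.029, 0])

```text
time: 10.25
tcp_pos: [0.4551, 0.0516, 0.1668]
tool_rot: [3.142, -0.001, -3.113]
wrist_force: [0.2, 0.0, -0.9]
width: -0.0
```

```bash
python3 - <<'E'
from h import *
s=bot.state();print(s['tcp_pos'],s['wrist_force'])
n="side"
a=bot.grab_frame(n)
cv2.imwrite(f"pics/{n}7z.png",cv2.convertScaleAbs(cv2.resize(a[80:270,200:420],None,fx=3.1,fy=3.1,interpolation=2),alpha=1.7))
E
```

```text
[0.45506838 0.05155553 0.16677925] [ 0.16396565  0.01733567 -0.86076051]
```

View pics/side7z.png

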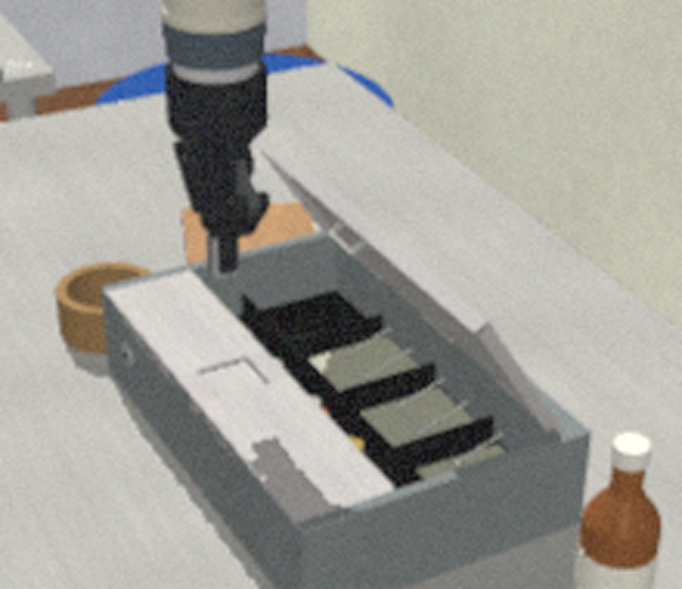

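```bash
python3 - <<'E'
from h import *
q=[0.5488,0.0489,0.0285]
c,s=np.cos(q[2]),np.sin(q[2])
W=lambda x,y,z:[q[0]+c*x-s*y,q[1]+s*x+c*y,z]
for th in(.9,1.,1.1):
    print(th,((proj("side",[W(.1105-.153*np.cos(th),y,.092+.153*np.sin(th)) for y in(.188,-.188)])-[200,80])*3.1).round())
p=bot.state()['tcp_pos'];print(((proj("side",[p,p+[0,0,.032]])-[200,80])*3.1).round())
E
```

```text
0.9 [[247. 143.]
 [471. 338.]]
1.0 [[259. 131.]
 [486. 323.]]
1.1 [[272. 120.]
 [502. 310.]]
[[225. 306.]
 [224. 272.]]
```

Request:
carry_out(deltas=[0, 0, 0, -0.02, 0, -0.002, 0, 0, 0, 0, -0.045, 0, -0.002, 0, 0, 0, 0, -0.065, 0, -0.002, 0, 0, 0, 0, -0.08, 0, -0.002, 0, 0, 0, 0, -0.083, 0, -0.002, 0])

```text
time: 10.8
tcp_pos: [0.5391, 0.0538, 0.168]
tool_rot: [3.141, -0.002, -3.113]
wrist_force: [1.3, -0.3, 1.0]
width: -0.0
```

Request:
carry_out(deltas=[0, 0, 0, -0.003, 0, 0, 0, 0, 0, 0, -0.006, 0, 0, 0, 0, 0, 0, -0.009, 0, 0, 0, 0, 0, 0, -0.012, 0, 0, 0])

```text
time: 11.2
tcp_pos: [0.5501, 0.0542, 0.1699]
tool_rot: [-3.142, -0.0, -3.113]
wrist_force: [-7.8, 0.7, 6.1]
width: 0.0003
```

```bash
python3 - <<'E'
from h import *
s=bot.state();print(s['tcp_pos'],s['wrist_force'])
n="side"
a=bot.grab_frame(n)
cv2.imwrite(f"pics/{n}8z.png",cv2.convertScaleAbs(cv2.resize(a[80:270,200:420],None,fx=3.1,fy=3.1,interpolation=2),alpha=1.7))
E
```

```text
[0.55006443 0.05424492 0.16988826] [-7.77451173  0.66845603  6.09569641]
```

View pics/side8z.png

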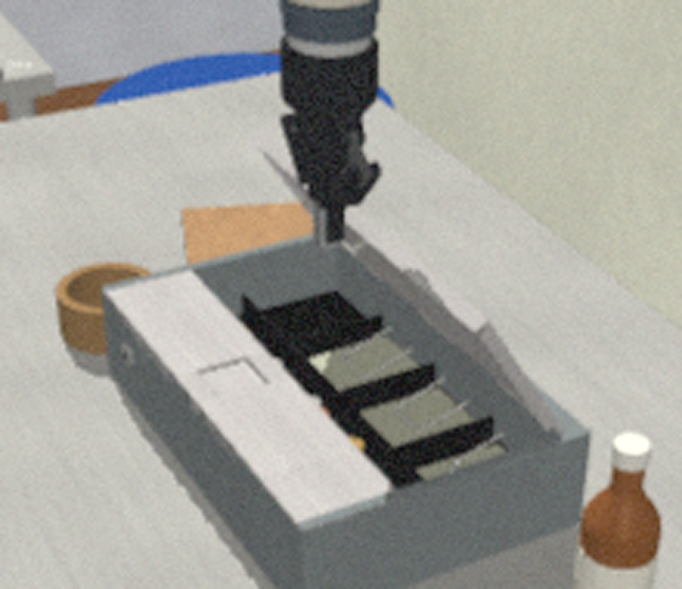

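Request:
carry_out(deltas=[0, 0, 0, -0.003, 0, -0.003, 0, 0, 0, 0, -0.006, 0, -0.005, 0, 0, 0, 0, -0.009, 0, -0.007, 0, 0, 0, 0, -0.012, 0, -0.009, 0, 0, 0, 0, -0.015, 0, -0.011, 0])

```text
time: 11.75
tcp_pos: [0.5654, 0.0546, 0.1809]
tool_rot: [-3.142, -0.0, -3.113]
wrist_force: [-2.5, -0.1, 2.0]
width: 0.0001
```

```bash
python3 - <<'E'
from h import *
s=bot.state();print(s['tcp_pos'],s['wrist_force'])
n="side"
a=bot.grab_frame(n)
cv2.imwrite(f"pics/{n}9z.png",cv2.convertScaleAbs(cv2.resize(a[80:270,200:420],None,fx=3.1,fy=3.1,interpolation=2),alpha=1.7))
E
```

```text
[0.56537731 0.05464883 0.18090654] [-2.51616193 -0.1277824   2.04698872]
```

View pics/side9z.png

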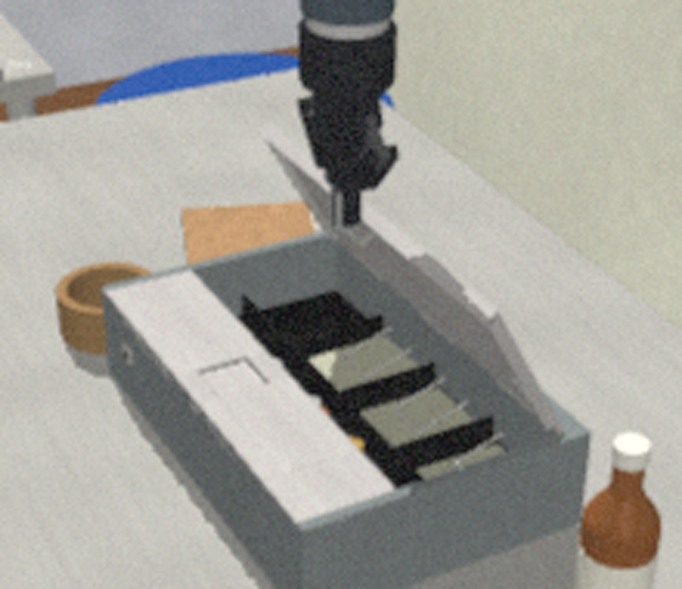

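Request:
carry_out(deltas=[0, 0, 0, -0.004, 0, -0.002, 0, 0, 0, 0, -0.008, 0, -0.004, 0, 0, 0, 0, -0.012, 0, -0.006, 0, 0, 0, 0, -0.016, 0, -0.008, 0, 0, 0, 0, -0.02, 0, -0.01, 0])

```text
time: 12.3
tcp_pos: [0.5859, 0.0552, 0.1908]
tool_rot: [3.142, 0.0, -3.113]
wrist_force: [-2.2, 0.4, 0.6]
width: -0.0002
```

Request:
carry_out(deltas=[0, 0, 0, -0.004, 0, -0.002, 0, 0, 0, 0, -0.008, 0, -0.003, 0, 0, 0, 0, -0.012, 0, -0.004, 0, 0, 0, 0, -0.016, 0, -0.005, 0, 0, 0, 0, -0.02, 0, -0.006, 0])

```text
time: 12.8
tcp_pos: [0.6055, 0.0558, 0.199]
tool_rot: [-3.141, 0.002, -3.113]
wrist_force: [-9.1, 0.4, 20.1]
width: -0.0002
```

```bash
python3 - <<'E'
from h import *
s=bot.state();print(s['tcp_pos'],s['wrist_force'])
n="side"
a=bot.grab_frame(n)
cv2.imwrite(f"pics/{n}10z.png",cv2.convertScaleAbs(cv2.resize(a[60:270,200:420],None,fx=2.8,fy=2.8,interpolation=2),alpha=1.7))
E
```

```text
[0.60550469 0.05578784 0.19897289] [-9.13156748  0.43034937 20.13110055]
```

View pics/side10z.png

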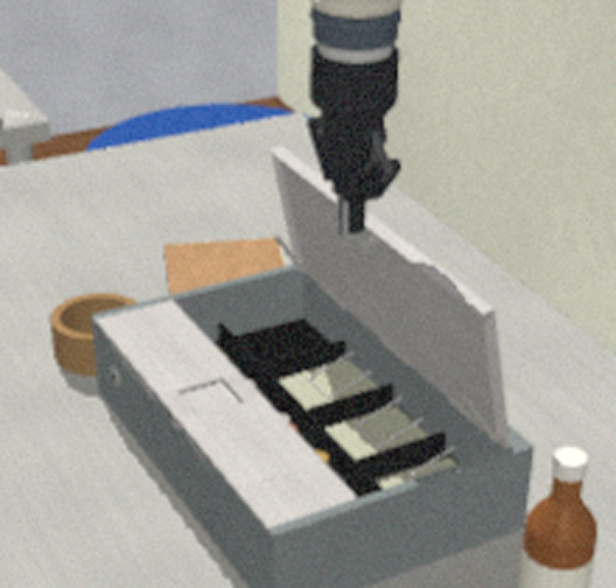

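```bash
python3 - <<'E'
from h import *
q=[0.5488,0.0489,0.0285]
c,s=np.cos(q[2]),np.sin(q[2])
W=lambda x,y,z:[q[0]+c*x-s*y,q[1]+s*x+c*y,z]
for th in(1.3,1.4,1.5,1.6,1.7):
    print(th,((proj("side",[W(.1105-.153*np.cos(th),y,.092+.153*np.sin(th)) for y in(.188,0.005,-.188)])-[200,60])*2.8).round().tolist(), W(.1105-.153*np.cos(th)-.014*np.sin(th),.005,.092+.153*np.sin(th)-.014*np.cos(th)))
p=bot.state()['tcp_pos'];print(((proj("side",[p,p+[0,0,.032]])-[200,60])*2.8).round())
E
```

```text
1.3 [[271.0, 149.0], [363.0, 222.0], [483.0, 316.0]] [np.float64(0.6047176088030088), np.float64(0.05549611478482547), np.float64(0.23567941876808632)]
1.4 [[284.0, 144.0], [377.0, 215.0], [499.0, 308.0]] [np.float64(0.6193275396279115), np.float64(0.05591261058568004), np.float64(0.24039426868763103)]
1.5 [[297.0, 139.0], [391.0, 210.0], [514.0, 302.0]] [np.float64(0.6343349900796322), np.float64(0.05634043876430637), np.float64(0.24362641212707248)]
1.6 [[310.0, 136.0], [405.0, 206.0], [529.0, 297.0]] [np.float64(0.649590010674061), np.float64(0.056775324602964805), np.float64(0.24534355457756832)]
1.7 [[323.0, 134.0], [419.0, 204.0], [544.0, 294.0]] [np.float64(0.6649401782880574), np.float64(0.05721292286610962), np.float64(0.24552853891936502)]
[[350. 263.]
 [351. 232.]]
```

Request:
carry_out(deltas=[0, 0, 0, 0, 0, -0.002, 0, 0, 0, 0, 0, 0, -0.003, 0, 0, 0, 0, 0, 0, -0.003, 0])

```text
time: 13.15
tcp_pos: [0.6056, 0.0558, 0.1995]
tool_rot: [3.142, 0.0, -3.113]
wrist_force: [-0.5, -0.2, 0.5]
width: -0.0001
```

```bash
python3 - <<'E'
from h import *
s=bot.state();print(s['tcp_pos'],s['wrist_force'])
for n,(r0,r1,c0,c1) in(("side",(70,190,290,400)),("top",(130,280,220,400))):
    a=bot.grab_frame(n)
    cv2.imwrite(f"pics/{n}11z.png",cv2.convertScaleAbs(cv2.resize(a[r0:r1,c0:c1],None,fx=4.4 if n=="top" else 5,fy=4.4 if n=="top" else 5,interpolation=2)[:600],alpha=2.2))
E
```

```text
[0.60558414 0.05575819 0.19952953] [-0.45493511 -0.23749057  0.50815053]
```

View pics/side11z.png

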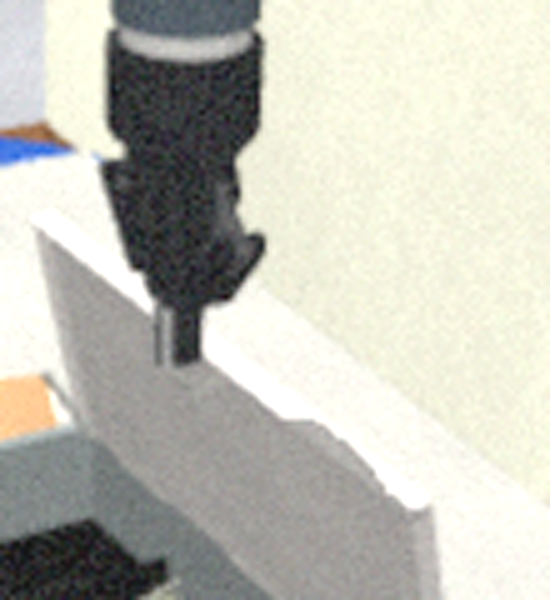

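View pics/top11z.png

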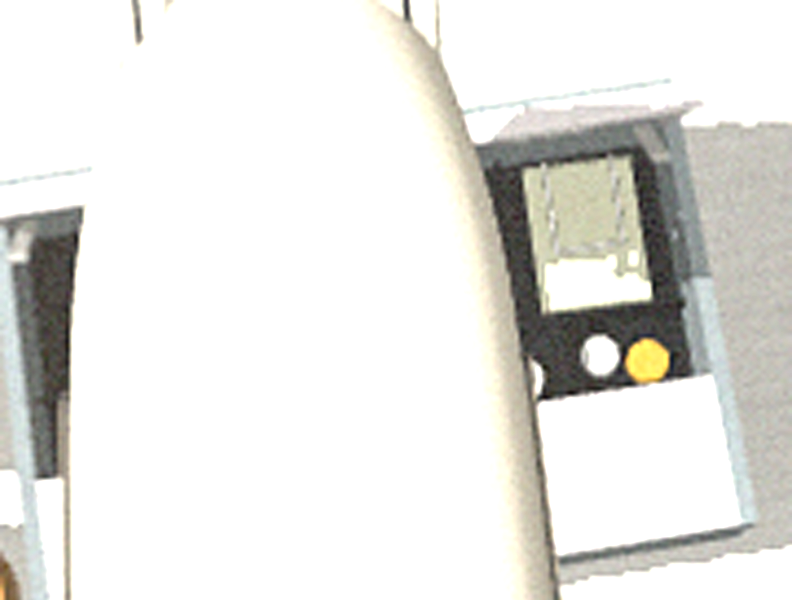

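Request:
carry_out(deltas=[0, 0, 0, -0.003, 0, -0.003, 0, 0, 0, 0, -0.006, 0, -0.005, 0, 0, 0, 0, -0.009, 0, -0.006, 0, 0, 0, 0, -0.012, 0, -0.007, 0, 0, 0, 0, -0.012, 0, -0.007, 0])

```text
time: 13.75
tcp_pos: [0.6179, 0.0561, 0.2066]
tool_rot: [-3.142, 0.0, -3.113]
wrist_force: [-0.5, 0.5, 0.4]
width: 0.0
```

```bash
python3 - <<'E'
from h import *
s=bot.state();print(s['tcp_pos'],s['wrist_force'])
for n,(r0,r1,c0,c1) in(("side",(70,190,290,400)),):
    a=bot.grab_frame(n)
    cv2.imwrite(f"pics/{n}12z.png",cv2.convertScaleAbs(cv2.resize(a[r0:r1,c0:c1],None,fx=4.4 if n=="top" else 5,fy=4.4 if n=="top" else 5,interpolation=2)[:600],alpha=1.6))
E
```

```text
[0.61788487 0.05610047 0.2066478 ] [-0.52598012  0.49405984  0.42848943]
```

View pics/side12z.png

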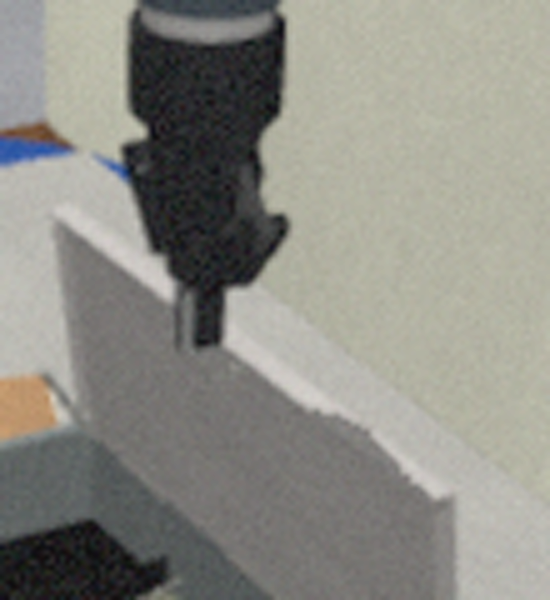

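Request:
carry_out(deltas=[0, 0, 0, -0.003, 0, 0, 0, 0, 0, 0, -0.006, 0, 0, 0, 0, 0, 0, -0.009, 0, -0.001, 0, 0, 0, 0, -0.012, 0, -0.001, 0, 0, 0, 0, -0.015, 0, -0.001, 0])

```text
time: 14.3
tcp_pos: [0.6327, 0.0565, 0.2077]
tool_rot: [3.142, 0.0, -3.113]
wrist_force: [-1.0, 0.6, 0.3]
width: -0.0001
```

```bash
python3 - <<'E'
from h import *
s=bot.state();print(s['tcp_pos'],s['wrist_force'])
for n,(r0,r1,c0,c1) in(("side",(70,190,290,400)),):
    a=bot.grab_frame(n)
    cv2.imwrite(f"pics/{n}13z.png",cv2.convertScaleAbs(cv2.resize(a[r0:r1,c0:c1],None,fx=4.4 if n=="top" else 5,fy=4.4 if n=="top" else 5,interpolation=2)[:600],alpha=1.6))
E
```

```text
[0.63267325 0.0565191  0.20769625] [-1.02266789  0.60475184  0.32640115]
```

View pics/side13z.png

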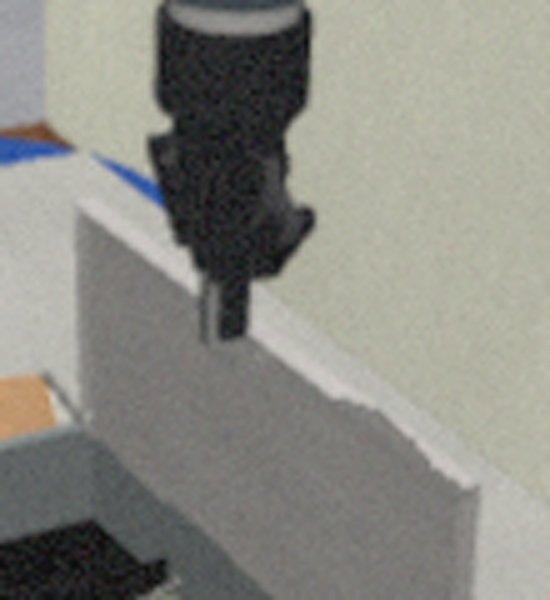

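Request:
carry_out(deltas=[0, 0, 0, -0.003, 0, 0, 0, 0, 0, 0, -0.006, 0, 0, 0, 0, 0, 0, -0.009, 0, 0, 0, 0, 0, 0, -0.012, 0, 0, 0, 0, 0, 0, -0.015, 0, 0, 0])

```text
time: 14.85
tcp_pos: [0.648, 0.057, 0.209]
tool_rot: [-3.142, 0.002, -3.113]
wrist_force: [-0.7, 0.3, 9.5]
width: 0.0001
```

Request:
carry_out(deltas=[0, 0, 0, -0.003, 0, 0, 0, 0, 0, 0, -0.006, 0, 0, 0, 0, 0, 0, -0.009, 0, 0, 0, 0, 0, 0, -0.012, 0, 0, 0, 0, 0, 0, -0.015, 0, 0, 0])

```text
time: 15.35
tcp_pos: [0.6635, 0.0575, 0.2097]
tool_rot: [-3.141, 0.004, -3.113]
wrist_force: [0.3, 1.2, 10.6]
width: -0.0002
```

```bash
python3 - <<'E'
from h import *
s=bot.state();print(s['tcp_pos'],s['wrist_force'])
for n,(r0,r1,c0,c1) in(("side",(70,190,290,400)),):
    a=bot.grab_frame(n)
    cv2.imwrite(f"pics/{n}14z.png",cv2.convertScaleAbs(cv2.resize(a[r0:r1,c0:c1],None,fx=4.4 if n=="top" else 5,fy=4.4 if n=="top" else 5,interpolation=2)[:600],alpha=1.6))
E
```

```text
[0.66348222 0.05745317 0.20969778] [ 0.28701527  1.15406949 10.62057877]
```

View pics/side14z.png

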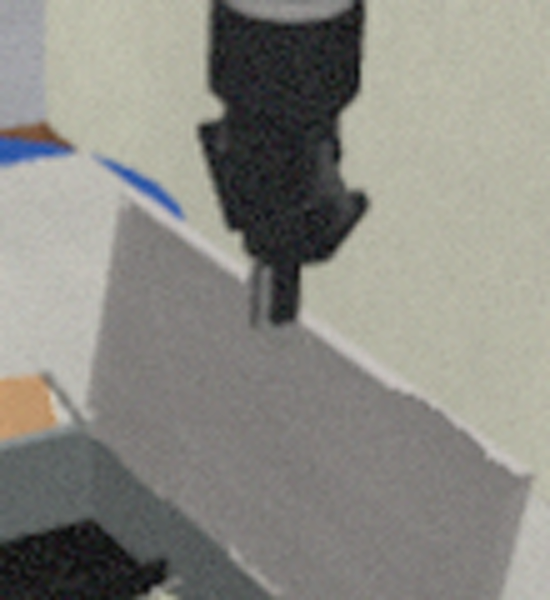

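Request:
carry_out(deltas=[0, 0, 0, -0.003, 0, -0.001, 0, 0, 0, 0, -0.006, 0, -0.001, 0, 0, 0, 0, -0.009, 0, -0.001, 0, 0, 0, 0, -0.012, 0, -0.001, 0, 0, 0, 0, -0.015, 0, -0.001, 0])

```text
time: 15.9
tcp_pos: [0.678, 0.0579, 0.2092]
tool_rot: [3.142, 0.002, -3.113]
wrist_force: [0.7, 0.2, 4.2]
width: -0.0001
```

Request:
carry_out(deltas=[0, 0, 0, -0.003, 0, -0.001, 0, 0, 0, 0, -0.006, 0, -0.002, 0, 0, 0, 0, -0.006, 0, -0.003, 0, 0, 0, 0, -0.006, 0, -0.003, 0])

```text
time: 16.3
tcp_pos: [0.6833, 0.058, 0.2114]
tool_rot: [-3.142, -0.001, -3.113]
wrist_force: [0.1, 0.9, 1.6]
width: -0.0004
```

```bash
python3 - <<'E'
from h import *
s=bot.state();print(s['tcp_pos'],s['wrist_force'])
for n,(r0,r1,c0,c1) in(("side",(70,190,290,410)),):
    a=bot.grab_frame(n)
    cv2.imwrite(f"pics/{n}15z.png",cv2.convertScaleAbs(cv2.resize(a[r0:r1,c0:c1],None,fx=4.4 if n=="top" else 5,fy=4.4 if n=="top" else 5,interpolation=2)[:600],alpha=1.6))
E
```

```text
[0.68326145 0.05795058 0.21139864] [0.08507357 0.8891298  1.55931172]
```

View pics/side15z.png

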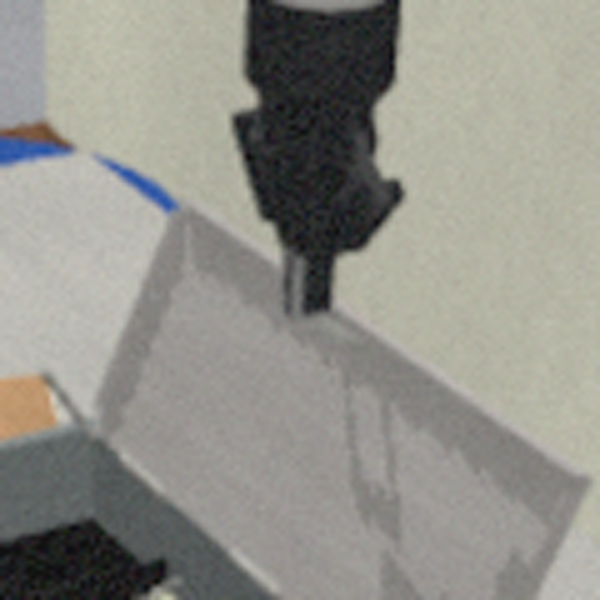

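Request:
carry_out(deltas=[0, 0, 0, 0.001, 0, -0.005, 0, 0, 0, 0, 0.002, 0, -0.012, 0, 0, 0, 0, 0.004, 0, -0.025, 0, 0, 0, 0, 0.01, 0, -0.045, 0, 0, 0, 0, 0.03, 0, -0.06, 0])

```text
time: 16.85
tcp_pos: [0.6539, 0.057, 0.2725]
tool_rot: [-3.142, 0.0, -3.114]
wrist_force: [-1.0, -0.4, 0.2]
width: -0.0002
```

Request:
carry_out(deltas=[0, 0, 0, 0.03, 0, 0, 0, 0, 0, 0, 0.07, 0, 0, 0, 0, 0, 0, 0.11, 0, 0, 0, 0, 0, 0, 0.14, 0, 0, 0, 0, 0, 0, 0.15, 0, 0, 0])

```text
time: 17.35
tcp_pos: [0.5008, 0.053, 0.2735]
tool_rot: [-3.141, 0.002, -3.113]
wrist_force: [0.5, 0.1, 0.2]
width: -0.0001
```

```bash
python3 - <<'E'
from h import *
s=bot.state();print(s['time'],s['tcp_pos'],s['wrist_force'])
for n in("side","top"):
    a=bot.grab_frame(n)
    cv2.imwrite(f"pics/{n}16z.png",cv2.convertScaleAbs(cv2.resize(a[60:300,140:460],None,fx=2.4,fy=2.4,interpolation=2),alpha=1.5))
    for t in("sauce_mid","carton_mid","tape_mid"): print(n,t,bot.spot_in(t,n)[:1])
E
```

```text
17.35 [0.50082594 0.05304413 0.27352047] [0.47642524 0.11597959 0.24212674]
side sauce_mid [{'rect': [234.5, 108.9, 409.6, 280.5], 'confidence': 0.7}]
side carton_mid [{'rect': [258.3, 145.4, 297.3, 165.4], 'confidence': 0.9}]
side tape_mid [{'rect': [217.0, 163.5, 248.1, 195.1], 'confidence': 0.93}]
top sauce_mid [{'rect': [402.1, 148.3, 431.9, 185.4], 'confidence': 0.76}]
top carton_mid [{'rect': [153.1, 173.5, 221.2, 235.1], 'confidence': 0.78}]
top tape_mid [{'rect': [182.6, 247.5, 224.2, 290.2], 'confidence': 0.69}]
```

View pics/side16z.png

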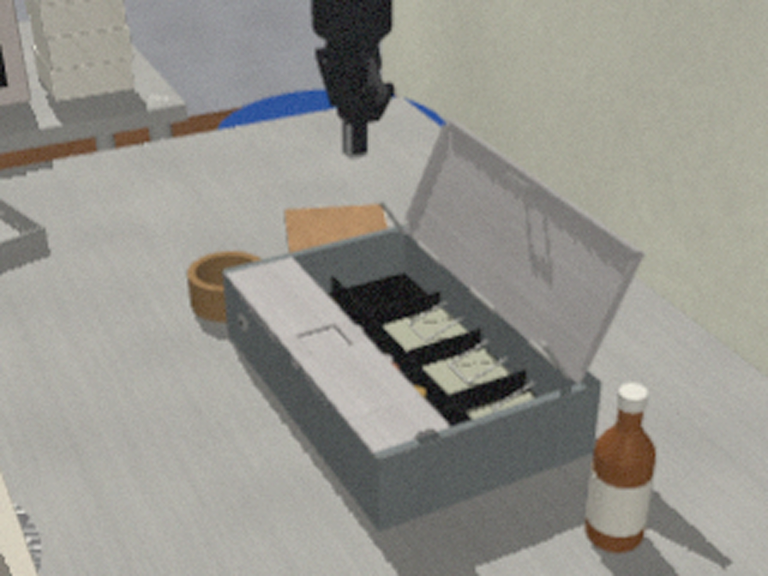

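View pics/top16z.png

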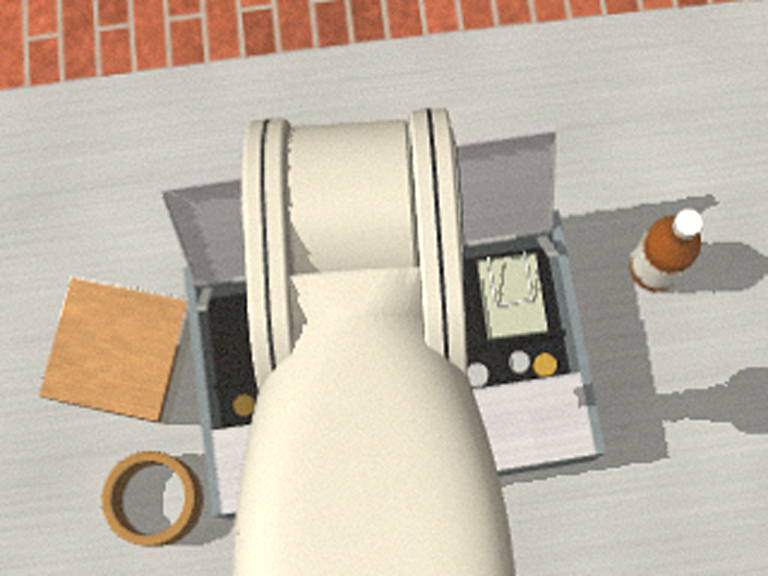

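```bash
python3 - <<'E'
from h import *
q=[0.5488,0.0489,0.0285]
c,s=np.cos(q[2]),np.sin(q[2])
W=lambda x,y,z:[q[0]+c*x-s*y,q[1]+s*x+c*y,z]
for th in(1.8,1.9,2.0): print(th,proj("side",[W(.1105-.153*np.cos(th)-d*np.sin(th),-.188,.092+.153*np.sin(th)-d*np.cos(th)) for d in(0,.014)]).round(1).tolist())
a=bot.grab_frame("side")
b=cv2.imread("pics/side0.png")
f=lambda i:cv2.resize(i[170:220,245:305],None,fx=6,fy=6,interpolation=2)
cv2.imwrite("pics/rel.png",cv2.convertScaleAbs(np.hstack([f(b),f(a)]),alpha=1.5))
print(bot.state()['time'],bot.state()['wrist_force'])
E
```

```text
1.8 [[399.3, 164.6], [394.7, 164.7]]
1.9 [[404.1, 164.7], [399.8, 164.3]]
2.0 [[408.6, 165.4], [404.6, 164.5]]
17.8 [-0.37545536  0.61900863 -0.48806408]
```

View pics/rel.png

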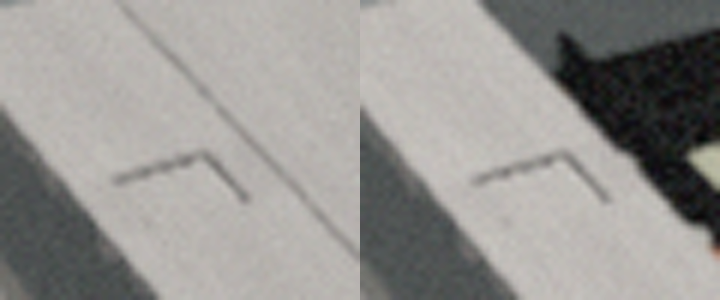

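The release plate looks the same as before the press (it is back out). The lid corner sits at about (407, 167), which fits 2.0 rad, and the arm is clear. Handing in.

```bash
python3 -c "
from workcell import bot
print(bot.sign_off())"
```

```text
the job is handed in; nothing more can be done
None
```

The till is open and the job was handed in at about 18 s. The lid leans back against its stop by itself.

I found the release by sight, about 6 mm to +y of the strip's middle. With the fingers shut I pressed it to its stop. The contact was springy at 3–5 N, then about 14 N at the stop, and the lid sprang up to about 1.0 rad. I lifted off and pushed the lid slowly over its hinge with the outside of the shut fingers, then came away upwards and back.

**Last checks:**
- **Lid:** its corner in the side view fits about 1.95–2.0 rad.
- **Release:** it looks the same as before the press, so it is back out.
- **Loose things:** the carton and tape were detected in both views within a few pixels of where they stood. The bottle was found in place in the top view; its side-view detection was a false box round the till, but in the picture it stands upright where it was.
- **Arm:** the wrist force was near zero and nothing was being touched.

**What disagreed:**
- **Fingertip height:** the real finger ends are about 32 mm higher than the reported TCP. The side camera, the shadow and the touch on the plate all showed this, so I went by touch and picture instead.
- **Force on the lid edge:** during the push, part of the gripper bore down on the lid's edge, with upward readings of about 20 N and later about 10 N. I could not tell which part it was. Raising the tool cleared it the first time, and it faded as the lid went over the second time.

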